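# Slide the board carrier home and latch it

## Robot

A 6-joint arm with a two-finger parallel gripper is mounted at the origin on the work surface. World frame = base frame: x ahead of the robot, y to its left, z up, the work surface at z = 0. Lengths are in m, angles in rad, forces in N, time in s.
With the tool pointing down it reaches from about 0.4 to 0.825 m from the base axis. Payload 7 kg.
Tool frame: the origin (TCP) lies at the very end of the fingers, on their centre line; the grasp point (between the pads) lies 19 mm behind it; z points along the fingers, x is the direction in which the jaws open and shut, and the axes are right-handed (so a half turn about z gives the same grasp; the last joint's range is limited). The gripper opens to 88 mm and grips with 3 to 60 N. Pads are 19 mm wide; open, the fingers measure 130 mm over their backs; the gripper's body (78 mm by 193 mm) begins 47 mm behind the grasp point.
Start: joints at [1.559, 0.359, 0.012, 0, -1.224, -0.288], TCP at [0.199, 0.645, 0.227] pointing down, gripper open.
Joint ranges: [-3.07, 3.07], [-1.43, 2.12], [-1.02, 1.25], [-3.03, 1.67], [-3.05, -0], [-3.03, 3.03]. Speed limits (rad/s): [2.39, 2.39, 3.01, 3.14, 3.14, 3.14].

## Interface

Orientations are given as [roll, pitch, yaw] about the fixed x, y, z axes, in that order (R = Rz(yaw) Ry(pitch) Rx(roll)).
In Python, from station import telemetry, grab_frame, arm, regions_of, pinpoint gives the robot as it stands. The module is installed in compiled form; this text tells all that it offers.
- The arm moves only by the shell command python3 -m inch 'ROWS' [FORCE]. ROWS is text: rows parted by semicolons, each of 7 numbers parted by spaces: the opening, from 0 (shut) to 1 (fully open), then the shift along the world's x, y, z in cm, then the turn, a rotation vector about the world's x, y, z in degrees. A call has 1 to 12 rows; each row is the pose to reach, as a shift and turn from the pose measured when the call began; what a row does not reach only later rows make up. A row lasts 1/8 s, in which the tool goes at most 62.5 mm and 10.7 degrees, less where a joint would pass 70% of its speed; a pose out of reach is approached as far as the arm can. A call with a gripper value outside its range is refused whole. The fingers move at their own pace and stop on an object; FORCE is the grip in N (left out, the last holds). Time passes only in rows, so rows that repeat a pose let the fingers close. It gives the time, the measured TCP pose, the force and the opening at its end, in the units of the state.
- telemetry.get_state(): the state, without advancing time (a new reading comes with each control period).
- grab_frame(name): name is "scene" or "top" or "wrist"; returns a dict with "pixels" (384x512x3 uint8, red, green, blue), "fx", "fy", "cx", "cy" (pixels), "dist_coeffs" ([k1, k2, p1, p2, k3] as OpenCV has them; the pictures are not rectified), "R" (3x3) and "t" (3): a world point X has camera coordinates R X + t. Camera axes: x right, y down, z forward; pixel columns grow to the right and rows downward; lengths in m; the calibration is good to about 2 mm. A picture is of the moment at which its call begins. There is no depth.
- arm.job_done(): hands the job in, once; it reports no verdict.
Trained networks look in the newest picture that a camera, given by its name, has taken for a name from the list of things; names that differ only in an ending like _2 or _b are one class to them, and where a whole thing is asked for, a point or a joint stands for the part that bears it (a point fixed in the world has none). Each returns a list of dicts, best first, with "p" (0 to 1); they miss things now and then, are a little off and sometimes report something else, mostly with a low value. They report only what shows in the picture. A call takes as long as a camera call. They do not tell look-alikes from the thing itself.
- regions_of(camera, name): "pixels" (384x512 bool, what is visible of it) and "bbox" ([left, top, right, bottom] in pixels, round what is visible of it).
- pinpoint(camera, name): "location" ([column, row] in pixels: a listed point, or the origin of a listed thing).
The state is a dict: "t": time; "q": joint angles; "qd": joint speeds; "joint_efforts": joint torques, N m; "eef_pos": TCP position; "ee_rot": TCP orientation; "force": force on the tool from outside, world axes, zero at the start; "moment": the same for the moment, N m; "width": finger opening in m.
Only numpy, scipy, OpenCV 4.12 (cv2) and the standard library are available. Lean on these libraries where they do the work, as an engineer would, in place of code of your own. Each camera call takes 0.05 s, during which the arm holds its last target. There are 200 camera calls.

## Task

Push the blue circuit-board carrier (the orange lip is there to push on) along its track, without lifting or tipping it, until you feel it drop level into the locating notches. Then push the red latch knob fully home so that the steel bolt locks over the carrier's edge, and move clear. Leave the bottle, the jar and the brown block where they are.

Things in the scene. Friction and masses are not known exactly. Their poses are not given: they have to be found in the camera images.
- track: Grey loading track fixed to the table. Origin on the table surface; x = the direction to push the carrier, y = towards the latch side (near the robot), z up. Covers x -180 to 160, y -68 to 68 mm; latch tongue at x 20 to 90 out to y 140. Base top 12 mm, four rails' tops 26 mm, dark side guides (y = -60 and 60, 6 mm thick, 2 mm play to the carrier) 40 mm above the table.
- channel (a point): Middle of the open channel's floor, at the track's rear end (track x -150 mm, y 0, 12 mm above the table). The channel runs the track's whole length between the inner rails, 54 mm wide (y -27 to 27): room for a fingertip behind the carrier, down to 12 mm above the table.
- station (a point): Where the carrier's origin lies once seated: track x = 55 mm, y = 0, 20 mm above the table. Each rail has one notch, 18 mm long, 6 mm deep; the carrier's four feet (12 mm long) fall into them all together, only here. The notches' far walls then stop it hard; play 3 mm either way.
- carrier: Blue plate with a green circuit board, loose, about 0.4 kg, on four feet on the rails; starts 85 to 145 mm short of the station. Origin: centre, underside of the feet; x = push direction, z up. Plate 120 (x) by 110 (y) mm, underside 8, top 14 mm above the origin. Origin 26 mm above the table while riding on the rails, 20 mm once dropped into the notches.
- carrier_lip (a point): Top middle of the rear (push) face of the orange upright lip on the carrier's trailing edge: 60 mm behind the carrier's origin, 40 mm above it. Lip 80 mm wide, 8 thick, 26 tall above the plate; rear face upright, flush with the plate's rear edge. A fingertip low in the channel pushes the plate's edge too, and does not tip the carrier.
- latch (a joint): Travel of the latch bolt, m: 0 open, 0.028 fully home (end stop). Slides in the track's -y direction, 1.5 N friction, stays where left. Steel bolt 22 mm wide, 36 to 44 mm above the table: passes over the seated carrier (plate top 34 mm) but is blocked by one still riding on the rails. Home, it reaches 17 mm over the plate's edge.
- latch_knob (a point): Centre of the top of the red round latch knob: diameter 18, 36 mm tall, on the bolt, top 80 mm above the table. At latch 0 it is at track x 55, y 96 mm, at 0.028 at y 68 mm. Black cheeks 44 mm above the table stand either side of the bolt (13 mm from its centre line, y 76 to 136), so push it with the fingertips above 48 mm.
- wash_bottle: Bystander: clear bottle, 64 mm in diameter, 150 mm tall, beyond the far end of the track. Origin: centre of its underside.
- sanding_block: Bystander: dark brown block 90 x 45 x 20 mm on the latch side. Origin: centre of its underside.
- paste_jar: Bystander: white jar with a green cap, 50 mm in diameter, 50 mm tall, on the side away from the latch. Origin: centre of its underside.
Things that resemble listed ones, but are neither listed nor needed, are in the scene too. Leave any yellow look-alike of the carrier alone.

How it is judged:
On the way, in this order (a step that is already met when the one before it is completed fails the run):
1. the carrier has dropped into the notches while the latch is still open (z of carrier in the frame of track below 0.0225 m and x of carrier in the frame of track between 0.049 and 0.061 m and y of carrier in the frame of track between -0.006 and 0.006 m and angle between carrier's own z axis and vertical below 0.04 rad and value of joint latch below 0.012 m), for 0.2 s.
2. the latch is pushed home over the carrier (z of carrier in the frame of track below 0.0225 m and x of carrier in the frame of track between 0.049 and 0.061 m and y of carrier in the frame of track between -0.006 and 0.006 m and angle between carrier's own z axis and vertical below 0.04 rad and value of joint latch above 0.023 m), for 0.2 s.
At the end, for the whole second after the job is handed in: The carrier lies at rest in the notches (origin under 22.5 mm above the table, within 6 mm of the station along and across the track, level within 0.04 rad), the latch is at least 23 of 28 mm home, and each bystander is within 20 mm of where it stood (all of step 2 and linear speed of carrier below 0.01 m/s and distance of each of wash_bottle, sanding_block, paste_jar from where it was at the start of the episode below 0.02 m); the robot touches nothing.
It fails at once if the carrier is lifted off the rails (z of carrier in the frame of track above 0.034 m).
It fails at once if the carrier is tipped (angle between carrier's own z axis and vertical above 0.2 rad).
It fails at once if the wash bottle is disturbed (distance of wash_bottle from where it was at the start of the episode above 0.02 m).
It fails at once if the sanding block is disturbed (distance of sanding_block from where it was at the start of the episode above 0.02 m).
It fails at once if the paste jar is disturbed (distance of paste_jar from where it was at the start of the episode above 0.02 m).
It also fails if it takes over 48 s, if anything falls off the work surface, if the arm or the gripper's body presses on something with over 40 N, if the wrist force passes 120 N, or if a joint passes its speed limit or range.

## Working session

There is one attempt and no reset: what is moved stays moved. The work goes in short steps, Python scripts to look and compute and a shell command to move; the robot and the scene stay as the last step left them, time stands still between calls to the robot, and variables do not carry over. Pictures are saved under pics/ and viewed, about 8 in all and at most 12, crops included, and the job is handed in when it is done.

```bash
mkdir -p pics; cat > h.py <<'E'
import numpy as np, cv2
from station import telemetry, grab_frame, arm, regions_of, pinpoint
def K(f): return np.array([[f["fx"],0,f["cx"]],[0,f["fy"],f["cy"]],[0,0,1.]])
def toplane(f,uv,z):
    p=cv2.undistortPoints(np.array([[uv]],float),K(f),np.array(f["dist_coeffs"],float))[0,0]
    R=np.array(f["R"]);t=np.array(f["t"]);d=R.T@np.array([p[0],p[1],1]);c=-R.T@t
    return c+d*(z-c[2])/d[2]
def proj(f,X):
    r=cv2.Rodrigues(np.array(f["R"],float))[0]
    return cv2.projectPoints(np.array(X,float).reshape(-1,3),r,np.array(f["t"],float),K(f),np.array(f["dist_coeffs"],float))[0][:,0]
def save(f,n): cv2.imwrite("pics/"+n,f["pixels"][:,:,::-1])
E
python3 - <<'E'
from h import *
np.set_printoptions(precision=4,suppress=True)
Z={"track":0,"channel":.012,"station":.02,"carrier":.026,"carrier_lip":.066,"latch_knob":.08,"wash_bottle":0,"sanding_block":0,"paste_jar":0}
ims=[]
for c in("top","scene"):
    f=grab_frame(c);ims.append(f["pixels"])
    for n,z in Z.items():
        for d in pinpoint(c,n)[:3]: print(c,n,round(d["p"],2),np.round(d["location"]),toplane(f,d["location"],z)[:2])
save({"pixels":ims[0]},"top0.png");save({"pixels":ims[1]},"scene0.png")
print(telemetry.get_state())
E
```

```text
top track 0.93 [299. 191.] [ 0.6183 -0.0132]
top channel 0.63 [369. 166.] [ 0.6693 -0.1527]
top channel 0.45 [288. 237.] [0.5226 0.0098]
top channel 0.32 [331. 175.] [ 0.649  -0.0767]
top station 0.6 [276. 195.] [0.6044 0.0339]
top station 0.45 [332. 177.] [ 0.6423 -0.077 ]
top carrier 0.98 [204. 337.] [0.3326 0.1641]
top carrier 0.89 [277.  79.] [0.8477 0.0346]
top carrier 0.68 [148. 138.] [0.7143 0.2922]
top carrier_lip 0.9 [367. 164.] [ 0.6583 -0.136 ]
top carrier_lip 0.85 [213. 309.] [0.3867 0.144 ]
top carrier_lip 0.64 [260.  51.] [0.8882 0.0713]
top latch_knob 0.71 [289. 239.] [0.5128 0.0106]
top wash_bottle 0.67 [333. 177.] [ 0.6473 -0.0815]
top wash_bottle 0.64 [173. 220.] [0.5542 0.2368]
top sanding_block 0.79 [375. 244.] [ 0.5127 -0.1642]
top paste_jar 0.92 [243. 145.] [0.7128 0.102 ]
top paste_jar 0.67 [330. 176.] [ 0.6505 -0.0758]
scene track 0.88 [215. 203.] [ 0.6186 -0.0069]
scene channel 0.61 [140. 192.] [ 0.6771 -0.1512]
scene station 0.73 [238. 206.] [0.613  0.0447]
scene carrier 0.98 [180. 189.] [ 0.638  -0.0765]
scene carrier 0.88 [345. 144.] [0.3629 0.1711]
scene carrier 0.84 [160. 316.] [0.856  0.0465]
scene carrier_lip 0.89 [331. 148.] [0.4254 0.1556]
scene carrier_lip 0.81 [154. 350.] [0.902  0.0845]
scene carrier_lip 0.65 [335. 280.] [0.6806 0.2678]
scene latch_knob 0.65 [245. 147.] [0.518  0.0082]
scene wash_bottle 0.91 [334. 233.] [0.5658 0.2314]
scene sanding_block 0.91 [182. 144.] [ 0.5186 -0.1631]
scene paste_jar 0.64 [237. 264.] [0.7114 0.1012]
{'t': 1.0, 'q': array([ 1.5591,  0.3586,  0.0119,  0.    , -1.2241, -0.2881]), 'qd': array([-0.0014, -0.002 ,  0.0025,  0.001 , -0.0001,  0.    ]), 'joint_efforts': array([  0.001 , -58.2385,  29.3305,   7.0028,   0.0124,  -0.    ]), 'eef_pos': array([0.1993, 0.6449, 0.2266]), 'ee_rot': array([ 3.1416,  0.    , -1.8706]), 'force': array([-0.0128, -0.1493,  0.1439]), 'moment': array([ 0.0206,  0.0575, -0.0113]), 'width': 0.08752014034001716}
```

View pics/top0.png

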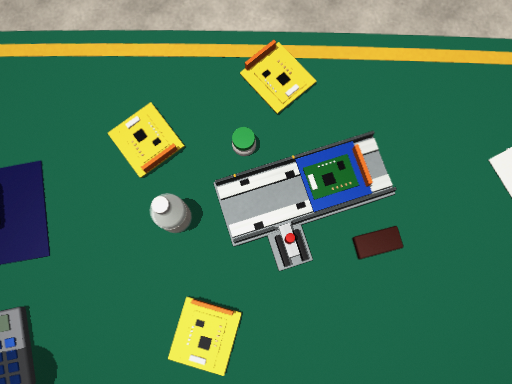

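View pics/scene0.png

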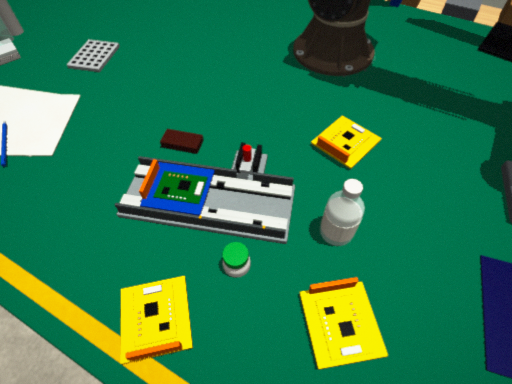

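The candidates for the carrier in the top view are the blue one at (331,176) with its lip at (365,165), and three yellow look-alikes at (277,79), (148,138) and (204,337). I choose the blue one on the track. Also in the top view: red knob (290,238), bottle (172,213), jar (243,140), block (378,242). Next I fit the track pose and check it in a close crop.

```bash
cat > fit.py <<'E'
from h import *
from scipy.optimize import least_squares
np.set_printoptions(precision=4,suppress=True)
def world(p,P):
    c,s=np.cos(p[2]),np.sin(p[2]);P=np.array(P,float).reshape(-1,3)
    return np.c_[p[0]+c*P[:,0]-s*P[:,1],p[1]+s*P[:,0]+c*P[:,1],P[:,2]]
if __name__=="__main__":
    obs=[];F={}
    near={"top":{"track":(299,191),"carrier":(331,176),"carrier_lip":(367,164),"latch_knob":(290,239),"station":(276,195),"channel":(369,166)},
     "scene":{"track":(215,203),"carrier":(180,189),"carrier_lip":(152,165),"latch_knob":(245,147),"station":(238,206),"channel":(140,192)}}
    for c in near:
        f=F[c]=grab_frame(c)
        for n,g in near[c].items():
            for d in pinpoint(c,n):
                if np.hypot(*(np.array(d["location"])-g))<16: obs.append((c,n,d["location"])); break
    L=lambda p:{"track":(0,0,0),"carrier":(p[3],0,.026),"carrier_lip":(p[3]-.06,0,.066),"latch_knob":(.055,.096,.08),"station":(.055,0,.02),"channel":(-.15,0,.012)}
    res=lambda p:np.concatenate([proj(F[c],world(p,L(p)[n]))[0]-u for c,n,u in obs])
    s=least_squares(res,[.618,-.01,1.83,-.06],loss="soft_l1",x_scale=[.01,.01,.05,.01]);p=s.x;print("fit",p,np.degrees(p[2]))
    for o,r in zip(obs,res(p).reshape(-1,2)):print(o[0],o[1],r)
    out=[]
    for c,(x,y) in {"top":(200,120),"scene":(105,130)}.items():
        im=cv2.resize(F[c]["pixels"][y:y+150,x:x+200,::-1],None,fx=4,fy=4,interpolation=cv2.INTER_CUBIC)
        def poly(P,col):
            u=((proj(F[c],world(p,P))-[x,y]+.5)*4).astype(int);cv2.polylines(im,[u.reshape(-1,1,2)],True,col,1)
        R=lambda a,b,e,d,z:[(a,e,z),(b,e,z),(b,d,z),(a,d,z)]
        poly(R(-.18,.16,-.063,.063,.04),(255,0,255));poly(R(.02,.09,.068,.14,.012),(255,0,255))
        k=p[3];poly(R(k-.06,k+.06,-.055,.055,.04),(0,255,255));poly(R(k-.06,k-.052,-.04,.04,.066),(255,255,0))
        t=np.linspace(0,6.28,20);poly(np.c_[.055+.009*np.cos(t),.096+.009*np.sin(t),0*t+.08],(255,255,255))
        out.append(im)
    cv2.imwrite("pics/fit_top.png",out[0]);cv2.imwrite("pics/fit_scene.png",out[1])
    print("station,knob,lip,rear",world(p,[(.055,0,.02),(.055,.096,.08),(p[3]-.06,0,.066),(p[3]-.09,0,.02)]))
E
python3 fit.py
```

```text
fit [ 0.6213 -0.0122  1.9014 -0.0666] 108.94294022160392
top track [-0.159  -2.0254]
top carrier [-0.308   0.0142]
top carrier_lip [-2.9136 -0.0987]
top latch_knob [2.7894 0.1221]
top station [-3.9912  1.3273]
top channel [-0.4072  1.081 ]
scene track [-4.8034 -1.6019]
scene carrier [-2.5436  3.7717]
scene carrier_lip [-0.3644 -1.1301]
scene latch_knob [0.4293 0.2199]
scene station [0.978  0.6542]
scene channel [-1.1073 -3.8211]
station,knob,lip,rear [[ 0.6034  0.0398  0.02  ]
 [ 0.5126  0.0086  0.08  ]
 [ 0.6623 -0.132   0.066 ]
 [ 0.6721 -0.1603  0.02  ]]
```

View pics/fit_top.png

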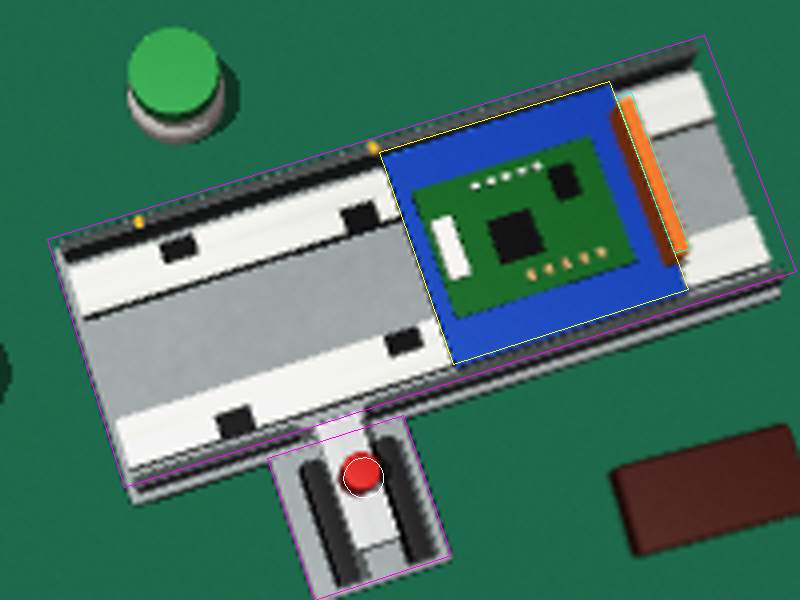

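View pics/fit_scene.png

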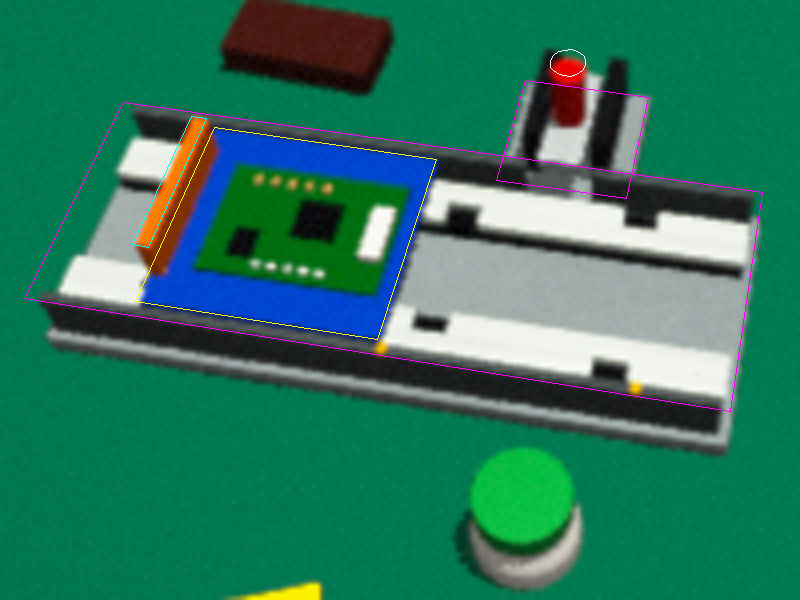

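The crop confirms the blue carrier with the orange lip. The fitted plate corners match both views within about 1 px, and the knob is within about 2 px. There are about 122 mm to push. I move above the rear channel with the fingers shut and the jaw axis across the track.

```bash
python3 -m inch '0 47.1 -79.9 3 0 0 -54;0 47.1 -79.9 3 0 0 -54;0 47.1 -79.9 3 0 0 -54;0 47.1 -79.9 3 0 0 -54;0 47.1 -79.9 3 0 0 -54;0 47.1 -79.9 3 0 0 -54;0 47.1 -79.9 3 0 0 -54;0 47.1 -79.9 3 0 0 -54;0 47.1 -79.9 3 0 0 -54;0 47.1 -79.9 3 0 0 -54;0 47.1 -79.9 3 0 0 -54;0 47.1 -79.9 3 0 0 -54' 20
```

```text
t: 3.2
eef_pos: [0.5809, -0.0028, 0.2513]
ee_rot: [-3.142, 0.001, -2.813]
force: [0.1, 1.6, 1.2]
width: 0.0007
```

```bash
python3 -m inch '0 8.9 -15.1 0 4.7 1.6 0;0 8.9 -15.1 0 4.7 1.6 0;0 8.9 -15.1 0 4.7 1.6 0;0 8.9 -15.1 0 4.7 1.6 0;0 8.9 -15.1 -8 4.7 1.6 0;0 8.9 -15.1 -15 4.7 1.6 0;0 8.9 -15.1 -15 4.7 1.6 0;0 8.9 -15.1 -15 4.7 1.6 0'
python3 - <<'E'
from h import *
fs=[grab_frame(c) for c in("top","scene")]
s=telemetry.get_state();p=s["eef_pos"]
out=[]
for f,(x,y) in zip(fs,[(312,110),(90,120)]):
    im=cv2.resize(f["pixels"][y:y+120,x:x+80,::-1].copy() ,None,fx=5,fy=5,interpolation=cv2.INTER_CUBIC)
    for q in(p,[p[0],p[1],.012]):
        u=(proj(f,q)[0]-[x,y]+.5)*5;cv2.circle(im,tuple(int(v) for v in u),3,(255,0,255),-1)
    out.append(im)
cv2.imwrite("pics/above.png",np.hstack(out))
E
```

```text
t: 4.2
eef_pos: [0.6683, -0.153, 0.0991]
ee_rot: [3.053, -0.003, -2.812]
force: [-0.7, 0.0, 1.1]
width: 0.0005
```

View pics/above.png

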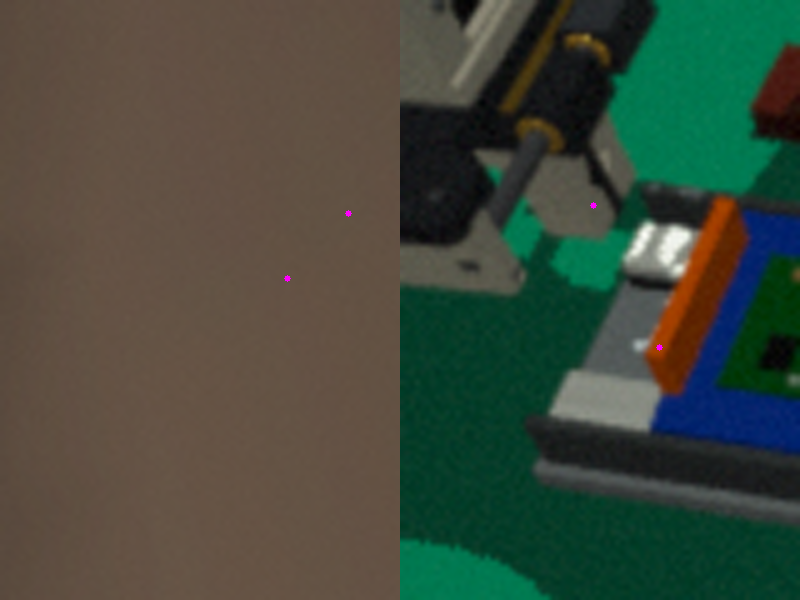

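```bash
python3 - <<'E'
from h import *
a=grab_frame("scene")["pixels"][40:260,20:286,::-1];b=grab_frame("wrist")["pixels"][:,:,::-1]
a=cv2.resize(a,(400,331));b=cv2.resize(b,(400,300))
o=np.zeros((331,800,3),np.uint8);o[:,:400]=a;o[:300,400:]=b
cv2.imwrite("pics/sw.png",o)
E
```

```text
(no output)
```

View pics/sw.png

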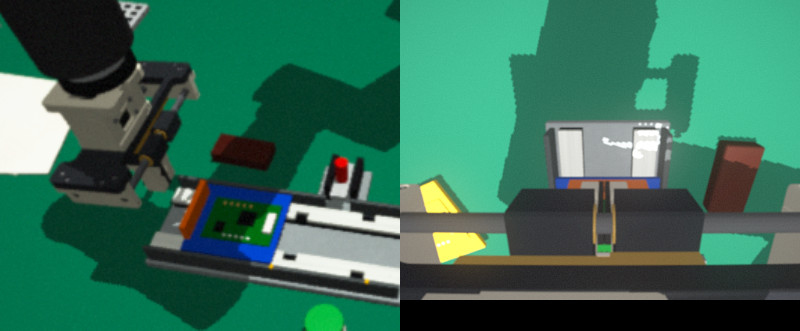

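The scene view shows the fingers shut above the rear of the channel, behind the orange lip, and the wrist view shows the tip centred between the rails. I descend.

```bash
python3 -m inch '0 0 0 -3 0 0 0;0 0 0 -5 0 0 0;0 0 0 -6.5 0 0 0;0 0 0 -7.5 0 0 0;0 0 0 -7.5 0 0 0;0 0 0 -7.5 0 0 0'
```

```text
t: 5.15
eef_pos: [0.6717, -0.1538, 0.0292]
ee_rot: [3.057, 0.005, -2.812]
force: [1.1, 0.5, -0.0]
width: 0.0002
```

```bash
python3 -m inch '0 -0.4 0.8 -0.7 0 0 0;0 -0.7 1.5 -0.7 0 0 0;0 -0.9 2.2 -0.7 0 0 0;0 -1.1 2.9 -0.7 0 0 0;0 -1.3 3.6 -0.7 0 0 0;0 -1.6 4.3 -0.7 0 0 0;0 -1.8 5.0 -0.7 0 0 0;0 -2.1 5.7 -0.7 0 0 0;0 -2.3 6.4 -0.7 0 0 0;0 -2.5 7.1 -0.7 0 0 0;0 -2.7 7.6 -0.7 0 0 0;0 -2.7 7.6 -0.7 0 0 0'
python3 - <<'E'
from h import *
print([(round(d["p"],2),np.round(d["location"])) for n in ("carrier","carrier_lip") for d in (grab_frame("scene") and pinpoint("scene",n))])
E
```

```text
t: 6.65
eef_pos: [0.6445, -0.0771, 0.0223]
ee_rot: [3.057, 0.005, -2.812]
force: [0.0, -0.3, -0.2]
width: 0.0003
[(0.82, array([338., 326.])), (0.76, array([159., 316.])), (0.68, array([345., 145.])), (0.58, array([211., 194.])), (0.92, array([178., 180.])), (0.62, array([333., 143.])), (0.59, array([153., 350.])), (0.57, array([337., 279.]))]
```

```bash
python3 -m inch '0 -0.1 0.4 0 0 0 0;0 -0.3 0.8 0 0 0 0;0 -0.4 1.2 0 0 0 0;0 -0.5 1.6 0 0 0 0;0 -0.7 2.0 0 0 0 0;0 -0.8 2.4 0 0 0 0;0 -1.0 2.8 0 0 0 0;0 -1.1 3.2 0 0 0 0;0 -1.2 3.6 0 0 0 0;0 -1.4 4.0 0 0 0 0;0 -1.5 4.3 0 0 0 0;0 -1.6 4.6 0 0 0 0'
```

```text
t: 8.35
eef_pos: [0.6286, -0.0315, 0.0222]
ee_rot: [3.057, 0.005, -2.812]
force: [0.6, -2.1, -1.0]
width: 0.0006
```

```bash
python3 -m inch '0 -0.1 0.2 0 0 0 0;0 -0.1 0.3 0 0 0 0;0 -0.2 0.5 0 0 0 0;0 -0.2 0.6 0 0 0 0;0 -0.2 0.7 0 0 0 0;0 -0.3 0.8 0 0 0 0'
python3 - <<'E'
from h import *
f=grab_frame("scene");x,y=130,120
cv2.imwrite("pics/seat.png",cv2.resize(f["pixels"][y:y+130,x:x+180,::-1],None,fx=4,fy=4,interpolation=cv2.INTER_CUBIC))
E
```

```text
t: 9.1
eef_pos: [0.6257, -0.0235, 0.0222]
ee_rot: [3.057, 0.005, -2.813]
force: [0.4, -2.7, -1.5]
width: 0.0004
```

View pics/seat.png

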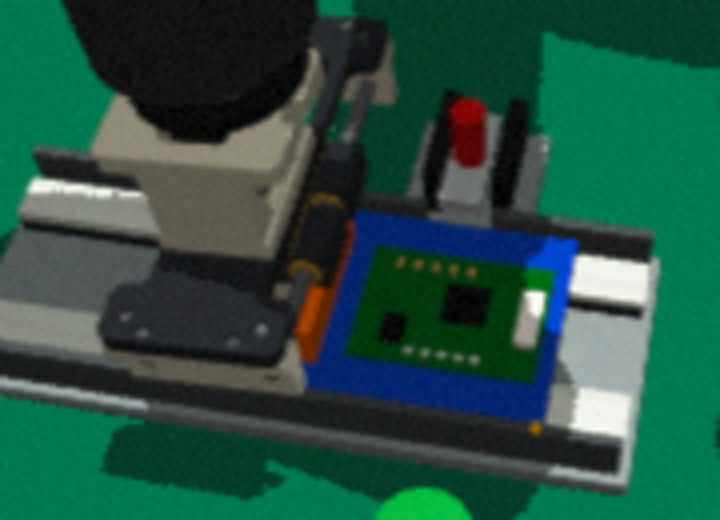

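The carrier's middle is almost at the latch (the knob at (468,105) in the crop), and the force shows only sliding friction. I keep creeping until it stops.

```bash
python3 -m inch '0 0 0.1 0 0 0 0;0 -0.1 0.2 0 0 0 0;0 -0.1 0.3 0 0 0 0;0 -0.1 0.4 0 0 0 0'; python3 -m inch '0 0 0.1 0 0 0 0;0 -0.1 0.2 0 0 0 0;0 -0.1 0.3 0 0 0 0;0 -0.1 0.4 0 0 0 0'
```

```text
t: 9.65
eef_pos: [0.6256, -0.0228, 0.0224]
ee_rot: [3.061, 0.005, -2.812]
force: [6.4, -22.9, -5.3]
width: 0.0006
t: 10.15
eef_pos: [0.6256, -0.0228, 0.0226]
ee_rot: [3.065, 0.005, -2.812]
force: [5.6, -25.7, -4.7]
width: 0.0007
```

The force jumped to about 26 N with no further motion, so it is against the notch walls. I back off, lift, and check that it is level and dropped.

```bash
python3 -m inch '0 0.3 -0.9 0 0 0 0;0 0.7 -1.9 0 0 0 0;0 0.7 -1.9 0 0 0 0;0 0.7 -1.9 5 0 0 0;0 0.7 -1.9 10 0 0 0;0 0.7 -1.9 15 0 0 0;0 0 -6 15 -4.7 -1.6 0;0 0 -12 15 -4.7 -1.6 0;0 0 -15 15 -4.7 -1.6 0;0 0 -15 15 -4.7 -1.6 0'
cat > chk.py <<'E'
from fit import *
import sys
p=[.6213,-.0122,1.9014]
f=grab_frame("scene");x,y=130,120
im=cv2.resize(f["pixels"][y:y+130,x:x+180,::-1],None,fx=4,fy=4,interpolation=cv2.INTER_CUBIC)
for z,col in((.040,(0,0,255)),(.034,(0,255,255))):
    k=.055
    u=((proj(f,world(p,[(k-.06,-.055,z),(k+.06,-.055,z),(k+.06,.055,z),(k-.06,.055,z)]))-[x,y]+.5)*4).astype(int)
    cv2.polylines(im,[u.reshape(-1,1,2)],True,col,1)
cv2.imwrite("pics/"+sys.argv[1],im)
for n in("carrier_lip","latch_knob","carrier"):
    for d in pinpoint("scene",n):
        w=toplane(f,d["location"],{"carrier_lip":.06,"latch_knob":.08,"carrier":.02}[n])-[p[0],p[1],0];c,s=np.cos(p[2]),np.sin(p[2])
        print(n,round(d["p"],2),"track",c*w[0]+s*w[1],-s*w[0]+c*w[1])
E
python3 chk.py seat2.png
```

```text
t: 11.4
eef_pos: [0.6253, -0.1741, 0.1725]
ee_rot: [-3.132, 0.004, -2.813]
force: [0.3, 0.1, 0.1]
width: 0.0005
carrier_lip 0.86 track -4.3292791354259254e-05 -0.0030882462681329544
carrier_lip 0.85 track -0.0019892144456889332 -0.2964187197158881
carrier_lip 0.73 track 0.24593546799906946 -0.1415785466904961
carrier_lip 0.65 track 0.2267317540584938 0.14227615622300058
latch_knob 0.55 track 0.05282037175329997 0.09025770224360499
carrier 0.81 track 0.25820740522385577 0.18556321256858876
carrier 0.79 track 0.06333398572428961 -0.0028828375312751862
carrier 0.76 track 0.2620618557071511 -0.20061086279144236
carrier 0.57 track -0.024206094066514687 -0.24674668045526751
```

View pics/seat2.png

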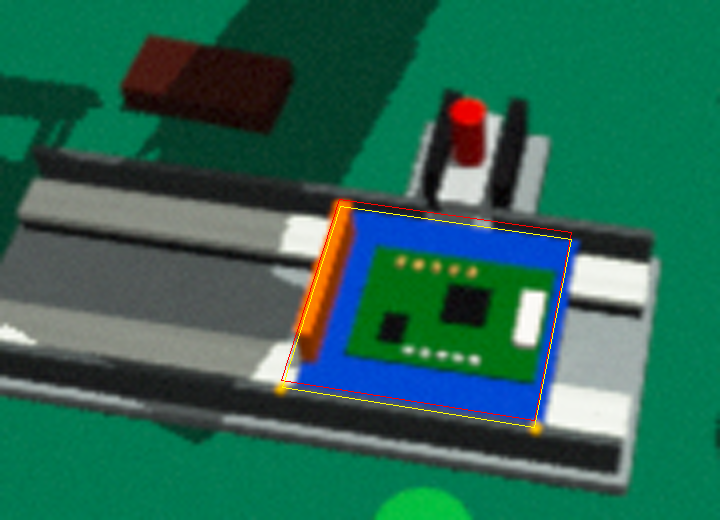

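The carrier matches the z = 34 mm plate outline (yellow), sits flat and lines up with the orange marks, so it has dropped. The latch is still open, with the knob at (468,110) in the crop. I move to the robot side of the knob.

```bash
python3 -m inch '0 -8 8.3 0 0 0 0;0 -15.9 16.6 0 0 0 0;0 -15.9 16.6 0 0 0 0;0 -15.9 16.6 0 0 0 0;0 -15.9 16.6 0 0 0 0;0 -15.9 16.6 -5 0 0 0;0 -15.9 16.6 -9 0 0 0;0 -15.9 16.6 -11.5 0 0 0;0 -15.9 16.6 -11.5 0 0 0;0 -15.9 16.6 -11.5 0 0 0'
```

```text
t: 12.85
eef_pos: [0.4677, -0.0055, 0.0584]
ee_rot: [-3.131, 0.005, -2.81]
force: [0.5, -0.4, 0.5]
width: 0.0006
```

```bash
python3 -m inch '0 0.5 0.2 0 0 0 0;0 0.9 0.3 0 0 0 0;0 1.4 0.5 0 0 0 0;0 1.9 0.6 0 0 0 0;0 2.4 0.8 0 0 0 0;0 2.8 0.9 0 0 0 0;0 3.2 1.0 0 0 0 0;0 3.5 1.1 0 0 0 0;0 3.5 1.1 0 0 0 0'
```

```text
t: 13.98
eef_pos: [0.503, 0.0056, 0.0583]
ee_rot: [-3.131, 0.006, -2.81]
force: [-0.3, -0.6, -0.6]
width: 0.0002
```

```bash
python3 -m inch '0 0.2 0.1 0 0 0 0;0 0.4 0.1 0 0 0 0;0 0.6 0.2 0 0 0 0;0 0.7 0.2 0 0 0 0;0 0.7 0.2 0 0 0 0'
```

```text
t: 14.6
eef_pos: [0.5101, 0.0077, 0.0583]
ee_rot: [-3.131, 0.006, -2.81]
force: [-0.9, -0.5, 0.2]
width: 0.0002
```

```bash
python3 -m inch '0 0.1 0 0 0 0 0;0 0.2 0.1 0 0 0 0;0 0.3 0.1 0 0 0 0;0 0.4 0.1 0 0 0 0;0 0.4 0.1 0 0 0 0'
```

```text
t: 15.22
eef_pos: [0.513, 0.0084, 0.0581]
ee_rot: [-3.131, 0.004, -2.81]
force: [-5.5, 1.1, 2.7]
width: 0.0006
```

```bash
python3 -m inch '0 0.1 0 0 0 0 0;0 0.2 0.1 0 0 0 0;0 0.3 0.1 0 0 0 0;0 0.4 0.1 0 0 0 0;0 0.4 0.1 0 0 0 0'; python3 chk.py latch.png
```

```text
t: 15.85
eef_pos: [0.5132, 0.0081, 0.0577]
ee_rot: [-3.132, -0.003, -2.811]
force: [-14.9, -0.9, 12.2]
width: 0.0005
carrier_lip 0.92 track 0.24745882960625143 -0.14684368171099374
carrier_lip 0.88 track -0.0010037698715876925 -0.29623364900164445
carrier_lip 0.8 track 0.0013866436348719897 -0.004026378591130875
carrier_lip 0.77 track 0.22149205696071583 0.14418490974394482
carrier_lip 0.6 track 0.04827548534307029 0.08908433823299587
latch_knob 0.56 track 0.05077660545830193 0.06873887633661452
carrier 0.78 track -0.030173560375643234 -0.2429073546991342
carrier 0.77 track 0.26041812626118366 -0.20246715966374837
carrier 0.68 track 0.055020683118888566 0.004815266036344176
carrier 0.6 track 0.260551292378136 0.19487259356281966
```

View pics/latch.png

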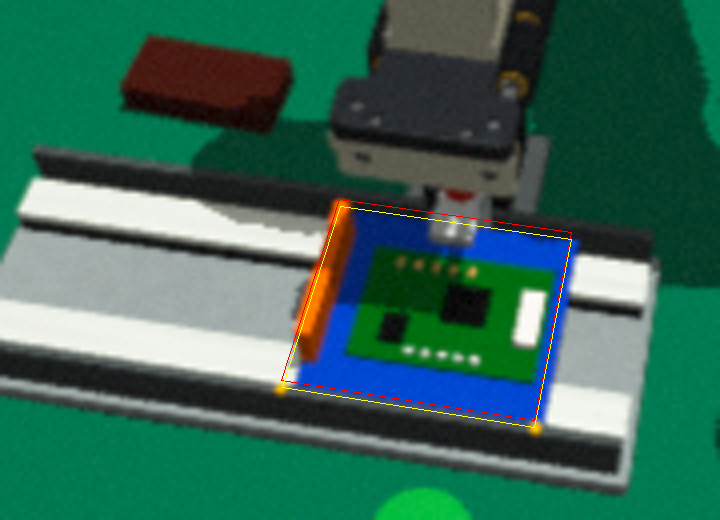

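The bolt now reaches over the plate's edge (at (453,225) in the crop), and the knob stopped hard at about y = 69 mm. I back off and clear.

```bash
python3 -m inch '0 -1 -0.3 0 0 0 0;0 -3 -1 0 0 0 0;0 -4 -1.3 0 0 0 0;0 -4 -1.3 0 0 0 0;0 -4 -1.3 5 0 0 0;0 -4 -1.3 11 0 0 0;0 -4 -1.3 16 0 0 0;0 -4 -8 16 0 0 0;0 -4 -14 16 0 0 0;0 -4 -20 16 0 0 0;0 -4 -20 16 0 0 0;0 -4 -20 16 0 0 0'; python3 chk.py final.png
python3 - <<'E'
from h import *
for c in("top","scene"):
    f=grab_frame(c)
    for n in("wash_bottle","sanding_block","paste_jar"):
        d=pinpoint(c,n)
        if d: print(c,n,round(d[0]["p"],2),toplane(f,d[0]["location"],0)[:2])
E
```

```text
t: 17.55
eef_pos: [0.4736, -0.1922, 0.2176]
ee_rot: [-3.132, -0.003, -2.812]
force: [-0.4, -0.6, 1.0]
width: 0.0006
carrier_lip 0.97 track 0.24530264456806028 -0.14773719447227127
carrier_lip 0.7 track 0.001824375753962168 0.0032569221215886074
carrier_lip 0.63 track 0.2244176620769884 0.1396012989453874
carrier_lip 0.6 track -0.0017014951419770108 -0.3009157893863079
carrier 0.79 track 0.2578214377538308 0.18397311023704105
carrier 0.65 track -0.02900882981523894 -0.24188687896110211
carrier 0.6 track 0.057956759794306915 0.008276983328043823
carrier 0.57 track 0.01141398217902755 -0.011038038914318227
carrier 0.56 track 0.26295016281530004 -0.1993565854510207
carrier 0.42 track -0.10282603433401842 0.12587354701027353
top wash_bottle 0.81 [0.56069827 0.23679973]
top paste_jar 0.75 [0.71553745 0.1033103 ]
scene wash_bottle 0.78 [0.56527467 0.22912499]
scene sanding_block 0.83 [ 0.52385278 -0.15574109]
scene paste_jar 0.78 [0.71518549 0.10155271]
```

View pics/final.png

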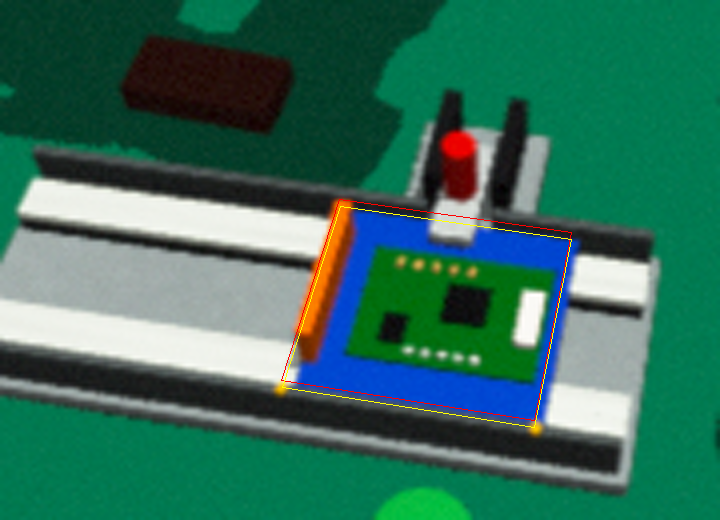

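The bolt stays over the plate and the arm is clear. I check the knob's travel numerically, from its red top at (468,110) before to (458,145) now.

```bash
python3 - <<'E'
from h import *
f=grab_frame("scene")
a,b=[toplane(f,(u/4-.5+130,v/4-.5+120),.08) for u,v in((468,110),(458,145))]
print(a,b,np.linalg.norm(b-a))
im=cv2.imread("pics/seat2.png");im2=cv2.imread("pics/final.png")
for i in(im,im2):
    h=cv2.cvtColor(i,cv2.COLOR_BGR2HSV);m=((h[...,0]<4)|(h[...,0]>176))&(h[...,1]>200)&(h[...,2]>215)
    m[:, :420]=0;m[200:]=0;y,x=np.nonzero(m);c=x.mean(),y.mean();w=toplane(f,(c[0]/4-.5+130,c[1]/4-.5+120),.08);print(c,w)
E
```

```text
[0.51677363 0.01098117 0.08      ] [0.53906481 0.01830664 0.08      ] 0.023463997075834016
(np.float64(468.2426778242678), np.float64(111.35146443514644)) [0.51749883 0.01154346 0.08      ]
(np.float64(458.90637450199205), np.float64(144.45418326693226)) [0.53854573 0.01851562 0.08      ]
```

```bash
python3 - <<'E'
from fit import *
f=grab_frame("scene");p=[.6213,-.0122,1.9014]
for l in(.02,.024,.028):
    P=[(.055,.096-l,.08)]+[(x,.066-l,z) for x in(.044,.066) for z in(.044,.036)]
    print(l,np.round((proj(f,world(p,P))-[130,120]+.5)*4).tolist())
P=[(.055,.096,.08),(-.005,.055,.034),(.115,.055,.034)]
print(np.round((proj(f,world(p,P))-[130,120]+.5)*4).tolist())
im=cv2.resize(f["pixels"][135:195,225:275,::-1],None,fx=10,fy=10,interpolation=cv2.INTER_CUBIC)
cv2.imwrite("pics/bolt.png",im)
E
```

```text
0.02 [[460.0, 133.0], [429.0, 222.0], [430.0, 232.0], [472.0, 228.0], [472.0, 238.0]]
0.024 [[459.0, 139.0], [427.0, 228.0], [428.0, 238.0], [471.0, 234.0], [471.0, 244.0]]
0.028 [[457.0, 145.0], [426.0, 234.0], [427.0, 244.0], [469.0, 240.0], [469.0, 250.0]]
[[468.0, 103.0], [341.0, 207.0], [571.0, 240.0]]
```

View pics/bolt.png

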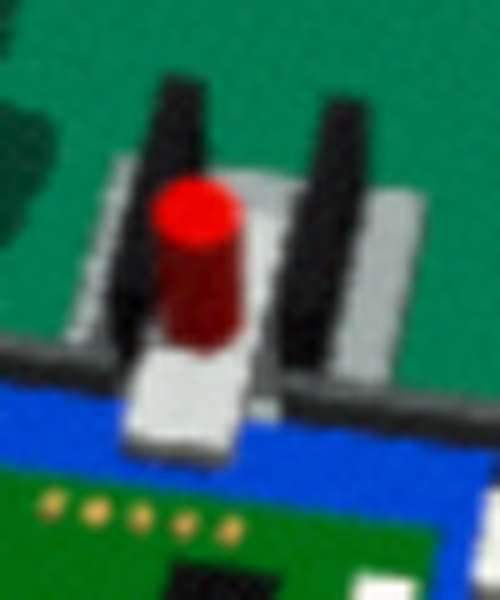

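Judged by absolute position, the bolt tip and knob match 28 mm (home). The before/after travel comes out at only about 23 mm, a disagreement of about 5 mm. There is plenty of time, so I push again more firmly to settle it.

```bash
python3 -m inch '0 -0.4 6 0 0 0 0;0 -0.4 12 0 0 0 0;0 -0.4 18.6 0 0 0 0;0 -0.4 18.6 0 0 0 0;0 -0.4 18.6 -5 0 0 0;0 -0.4 18.6 -10 0 0 0;0 -0.4 18.6 -15.7 0 0 0;0 -0.4 18.6 -15.7 0 0 0;0 -0.4 18.6 -15.7 0 0 0'
```

```text
t: 19.38
eef_pos: [0.4704, -0.0059, 0.0623]
ee_rot: [-3.131, -0.002, -2.811]
force: [-0.9, 0.6, 0.4]
width: 0.0004
```

```bash
python3 -m inch '0 0.9 0.3 0 0 0 0;0 1.8 0.6 0 0 0 0;0 2.6 0.9 0 0 0 0;0 3.2 1.1 0 0 0 0;0 3.6 1.2 0 0 0 0;0 3.9 1.3 0 0 0 0;0 4.0 1.4 0 0 0 0;0 4.0 1.4 0 0 0 0'
```

```text
t: 20.38
eef_pos: [0.5103, 0.0081, 0.0622]
ee_rot: [-3.131, -0.002, -2.811]
force: [0.3, -0.6, 0.4]
width: 0.0006
```

```bash
python3 -m inch '0 0.2 0.1 0 0 0 0;0 0.3 0.1 0 0 0 0;0 0.5 0.2 0 0 0 0;0 0.7 0.2 0 0 0 0;0 0.7 0.2 0 0 0 0'
```

```text
t: 21.0
eef_pos: [0.5131, 0.0086, 0.0613]
ee_rot: [-3.132, -0.01, -2.812]
force: [-12.5, -1.1, 7.3]
width: 0.0005
```

```bash
python3 -m inch '0 0.2 0.1 0 0 0 0;0 0.4 0.1 0 0 0 0;0 0.6 0.2 0 0 0 0;0 0.6 0.2 0 0 0 0'
```

```text
t: 21.5
eef_pos: [0.5132, 0.0082, 0.0604]
ee_rot: [-3.132, -0.021, -2.814]
force: [-17.2, -2.4, 15.0]
width: 0.0006
```

The knob stopped at the same place as before (TCP within 0.2 mm) at a higher force, so it is on the end stop. I retreat.

```bash
python3 -m inch '0 -1 -0.3 0 0 0 0;0 -3 -1 0 0 0 0;0 -4 -1.3 0 0 0 0;0 -4 -1.3 0 0 0 0;0 -4 -1.3 5 0 0 0;0 -4 -1.3 11 0 0 0;0 -4 -1.3 16 0 0 0;0 -4 -8 16 0 0 0;0 -4 -14 16 0 0 0;0 -4 -20 16 0 0 0;0 -4 -20 16 0 0 0;0 -4 -20 16 0 0 0'; python3 chk.py end.png
python3 - <<'E'
from h import *
f=grab_frame("scene");i=cv2.imread("pics/end.png")
h=cv2.cvtColor(i,cv2.COLOR_BGR2HSV);m=((h[...,0]<4)|(h[...,0]>176))&(h[...,1]>200)&(h[...,2]>215)
m[:, :420]=0;m[200:]=0;y,x=np.nonzero(m);print("knob px",x.mean(),y.mean())
print("diff to final.png",cv2.absdiff(i,cv2.imread("pics/final.png"))[190:].mean())
print(arm.job_done())
E
```

```text
t: 23.0
eef_pos: [0.4736, -0.1921, 0.2203]
ee_rot: [-3.132, -0.021, -2.815]
force: [-0.6, 0.4, 0.1]
width: 0.0003
carrier_lip 0.87 track -0.0022396923289003928 -0.00443819007324476
carrier_lip 0.57 track -0.005263998477907331 -0.2948756795506952
carrier_lip 0.56 track 0.2464491462399599 -0.14552219216994883
latch_knob 0.65 track 0.05550293355248227 0.06225713138648737
carrier 0.91 track 0.25835449102168756 0.1944818385980376
carrier 0.66 track 0.2587642149292843 -0.1974612329877785
carrier 0.58 track -0.027558337392304635 -0.24402266704207493
carrier 0.57 track 0.06279835920606844 -0.0032194537173587667
knob px 458.9760956175299 144.35059760956176
diff to final.png 1.6764281705948372
the job is handed in; nothing more can be done
None
```

I pushed the blue carrier along the track with the shut fingers low in the channel until it stopped hard at about 26 N. I then pushed the red knob to its end stop, moved clear and handed the job in at about 23 s of the 48 s allowed.

- **Carrier:** In the pictures it lies flat, matches the dropped plate height (34 mm) and lines up with the marks. The fitted position is within about 2 mm of the station. The network's own estimates of its centre scattered by several millimetres (x 55 to 63, y -3 to +8 mm).
- **Latch:** The bolt lies over the carrier's edge, and the bolt tip and knob match the fully-home position (28 mm). A second, firmer push stopped at the same place within about 0.2 mm.
- **Disagreement:** Measured from before/after pictures, the knob travelled only 22 to 23.5 mm, close to the 23 mm required. I put the gap down to a bias in the starting position, because the hard stop and the bolt's position both point to fully home. I could not confirm it directly.
- **Bystanders:** After the first latch push the bottle, jar and block were all within about 9 mm of their first estimates, which is about the networks' scatter. I did not re-measure them after the second push.

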